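# Gather the drum-bolt nuts in the picking corner of their tray

## Task

Draw the tray of steel nuts out from under the bench shelf, pick it up and tip it until all five nuts have slid together into its picking corner, the one where the sides are cut down and edged in blue. Finish while holding the tray like that: still tilted, in the air clear of the bench and shelf, every nut lying in that corner. Leave the other tray and everything else where it is.

Things in the scene. Friction and masses are not known exactly. Their poses are not given: they have to be found in the camera images.
- nut_tray: wooden tray with five steel nuts, on the bench: 220 long (x), 150 wide (y), sides 50 high, 8 thick; floor 6 thick, slippery red-brown lacquer; 0.27 to 0.44 kg. Origin: centre of underside; x along the handle to the back of the shelf, y left, z up. Its near left corner (-x, +y) is the picking corner: sides cut down to 30 high (edges painted blue) for 55 along the end, 65 along the side
- nut_tray_handle (a point): middle of the nut tray's handle, 113 above the centre of its underside: a straight wooden bar along x, 204 long, 22 wide (y), 26 high (100 to 126 up), between upright end boards 8 thick, 40 wide, 118 high; open beneath. Axes as the tray's. At the start the bar's near 80 mm or more stand clear in front of the shelf, the rest under it
- nut_tray_corner (a point): inside the picking corner of the nut tray at floor level: 102 towards -x, 67 towards +y and 6 up from the tray's origin. Axes as the tray's
- rack: fixed plywood shelf on the bench, 180 deep (x), 415 wide (y), 168 high: a board 18 thick, underside 150 up, over two bays 185 wide, open in front. Origin: centre of underside, x to the back, y left; front edge at x = -90. A tray stands half under it in each bay, handle 24 below the board; either bay may hold the nut tray. Pulled along -x it is clear once its handle's middle is at x = -200
- peg_tray_handle (a point): middle of the handle (113 up) of the other tray, alike in build, with dark wooden pegs in it; to be left in its bay
- peg_tray: that other tray, with the pegs; origin at the centre of its underside
- glue: white glue bottle with a yellow cap, 60 across, 150 high, loose on top of the shelf; origin at the centre of its underside
- jar: amber glass jar with a dark lid, 68 across, 85 high, loose on top of the shelf; origin at the centre of its underside
- mallet: wooden mallet lying on the bench at the right, 250 long, head 62 x 120 x 62; origin beneath the middle of the handle, x to the head
- wrench: steel spanner, 200 long, lying flat on the bench at the left; origin at its middle, x along it
- hoop: flat wooden hoop, 210 across, 18 high, lying on the bench at the right; origin at its centre
- drum: small lacquered drum standing fixed at the left of the bench, 250 across, 200 high; origin at the centre of its underside
- nut0_mid (a point): centre of a loose steel hex nut, 19 across flats, 10 thick, 17 g, sliding on the lacquer from 7 to 10 degrees of tilt (more when it also rubs along a side), at the start lying flat on the nut tray's floor, not in the picking corner
- nut1_mid (a point): centre of a loose steel hex nut, 19 across flats, 10 thick, 17 g, sliding on the lacquer from 7 to 10 degrees of tilt (more when it also rubs along a side), at the start lying flat on the nut tray's floor, not in the picking corner
- nut2_mid (a point): centre of a loose steel hex nut, 19 across flats, 10 thick, 17 g, sliding on the lacquer from 7 to 10 degrees of tilt (more when it also rubs along a side), at the start lying flat on the nut tray's floor, not in the picking corner
- nut3_mid (a point): centre of a loose steel hex nut, 19 across flats, 10 thick, 17 g, sliding on the lacquer from 7 to 10 degrees of tilt (more when it also rubs along a side), at the start lying flat on the nut tray's floor, not in the picking corner
- nut4_mid (a point): centre of a loose steel hex nut, 19 across flats, 10 thick, 17 g, sliding on the lacquer from 7 to 10 degrees of tilt (more when it also rubs along a side), at the start lying flat on the nut tray's floor, not in the picking corner

How it is judged:
By the outcome, as a careful person would: the job done as asked, in the order asked, and still so for the second after the job is handed in, while the arm keeps its last pose, push and grip.
It also fails if it takes over 51 s, if anything falls off the work surface, if the arm or the gripper's body presses on something with over 40 N, if the wrist force passes 120 N, or if a joint passes its speed limit or range.

## Robot

A 6-joint arm with a two-finger parallel gripper is mounted at the origin on the work surface. World frame = base frame: x ahead of the robot, y to its left, z up, the work surface at z = 0. Lengths are in mm, angles in rad, forces in N, time in s.
With the tool pointing down it reaches from about 300 to 775 mm from the base axis. Payload 14.6 kg.
Tool frame: the origin (TCP) lies on the centre line of the jaws, within the pads' length; the fingertips stand 22 mm ahead of it and the grasp point (between the pads) lies 3 mm ahead of it (manip.tcp_to_tips is the distance from the TCP to the fingertips, in mm); z points along the fingers, y is the direction in which the jaws open and shut (so a half turn about z gives the same grasp; the last joint's range is limited). The gripper opens to 94 mm and grips with 3 to 60 N. Pads are 16 mm wide; open, the fingers measure 119 mm over their backs; the gripper's body (75 mm by 177 mm) begins 78 mm behind the grasp point.
Start: joints at [-1.211, 0.3, 1.521, -0, 1.321, -0.067], TCP at [227.67, -500.655, 227.446] pointing down, gripper open.
Joint ranges: [-3.03, 3.03], [-0.79, 2.21], [0.23, 2.52], [-1.04, 4.18], [0, 3.07], [-2.55, 2.55]. Speed limits (rad/s): [2.22, 2.22, 2.57, 3.14, 3.14, 3.14].

## Interface

Orientations are given as [roll, pitch, yaw] about the fixed x, y, z axes, in that order (R = Rz(yaw) Ry(pitch) Rx(roll)).
In Python, from cell import manip, vision, workorder gives the robot as it stands.
- The arm moves only by the tool carry_out, never from a script. Its argument "deltas" is a list of rows, each a list of 3 entries, a list of its own where there are three numbers: the shift along the tool's x, y, z in cm, then the turn about the tool's z in degrees, then the opening, from 0 (shut) to 1 (fully open). A call has 1 to 20 rows; each row shifts and turns the commanded pose from where the row before left it, along the tool's axes as they then stand; what a row does not reach is not made up. A row lasts 1/12 s, in which the tool goes at most 41.7 mm and 7.16 degrees, less where a joint would pass 70% of its speed; a pose out of reach is approached as far as the arm can. A call with a gripper value outside its range is refused whole. The fingers move at their own pace and stop on an object; "grip_force" is the grip in N (left out, the last holds). Time passes only in rows, so rows that do not move let the fingers close. It gives the time, the measured TCP pose, the force and the opening at its end, in the units of the state.
- manip.read_state(): the state, without advancing time (a new reading comes with each control period).
- vision.camera(name): name is "scene" or "top"; returns (picture, depth): 480x640x3 uint8, red, green, blue; 480x640 float32, mm along the optical axis (not along the pixel's ray), 0 where there is no reading.
- vision.calibration(name): a dict with "mtx" (3x3 intrinsics, pixels), "distortion" ([k1, k2, p1, p2, k3] as OpenCV has them; the pictures are not rectified), "eye" and "orientation" of the camera in the world. Camera axes: x right, y down, z forward; pixel columns grow to the right and rows downward; lengths in mm; the calibration is good to about 2 mm. A picture is of the moment at which its call begins. calibration takes no time and is no camera call.
- workorder.sign_off(): hands the job in, once; it reports no verdict.
The state is a dict: "clock": time; "joints": joint angles; "qd": joint speeds; "effort": joint torques, N m; "eef_pos": TCP position; "eef_rot": TCP orientation; "wrist_force": force on the tool from outside, world axes, zero at the start; "moment": the same for the moment, N m; "finger_gap": finger opening in mm.
Only numpy, scipy, OpenCV 4.12 (cv2) and the standard library are available. Lean on these libraries where they do the work, as an engineer would, in place of code of your own. Each camera call takes 0.05 s, during which the arm holds its last target.

## Working session

There is one attempt and no reset: what is moved stays moved. The work goes in short steps, Python scripts to look and compute and a tool call to move; the robot and the scene stay as the last step left them, time stands still between calls to the robot, and variables do not carry over. Pictures are saved under pics/ and viewed, and the job is handed in when it is done.

Besides the shell and the picture viewer there is one more tool, called by a JSON object that holds its "name" and its "arguments", one argument or row to a line. carry_out: Moves the arm, as the interface text tells. Its arguments: {"type":"object","properties":{"deltas":{"type":"array","items":{"type":"array"}},"grip_force":{"type":"number"}},"required":["deltas"]}

```bash
ls; mkdir -p pics; python3 - <<'E'
from cell import manip, vision, workorder
import cv2
print(manip.read_state())
for n in ("scene","top"):
    p,d=vision.camera(n); cv2.imwrite(f"pics/{n}0.png",p[:,:,::-1])
    import numpy as np; np.save(f"pics/{n}0_d.npy",d)
    print(n,vision.calibration(n))
E
```

```text
pics
{'clock': 0.0, 'joints': array([-1.21061813e+00,  3.00482668e-01,  1.52157129e+00,  8.67152518e-06,
        1.32069925e+00, -6.66209034e-02]), 'qd': array([-0.00085724, -0.00027781, -0.00159784, -0.00141099, -0.00143524,
       -0.00119044]), 'effort': array([-1.19651755e-03, -5.31803727e+01, -3.52734661e+01,  7.07949582e-02,
        2.44173640e-02, -1.04393084e-04]), 'eef_pos': array([ 227.58386075, -500.44867307,  226.88411356]), 'eef_rot': array([-3.14043524e+00, -8.56401909e-05,  4.26796903e-01]), 'wrist_force': array([-0.67659758,  0.62257041, -1.0764789 ]), 'moment': array([-0.00158529, -0.01476998, -0.00843387]), 'finger_gap': 93.84865481982446}
scene {'mtx': array([[580.45120197,   0.        , 317.63878264],
       [  0.        , 580.45120197, 236.53664151],
       [  0.        ,   0.        ,   1.        ]]), 'distortion': array([-0.15522153,  0.        ,  0.        ,  0.        ,  0.        ]), 'eye': array([ 733.62897548,  467.27497305, 1599.48824725]), 'orientation': array([-2.81497449, -0.0050497 ,  2.7566307 ])}
top {'mtx': array([[580.56427752,   0.        , 329.15066669],
       [  0.        , 580.56427752, 237.27490218],
       [  0.        ,   0.        ,   1.        ]]), 'distortion': array([-0.01304199,  0.        ,  0.        ,  0.        ,  0.        ]), 'eye': array([ 254.71212503,    3.22102239, 1523.39855348]), 'orientation': array([-2.95018001e+00,  2.00012115e-03, -1.56659211e+00])}
```

View pics/scene0.png

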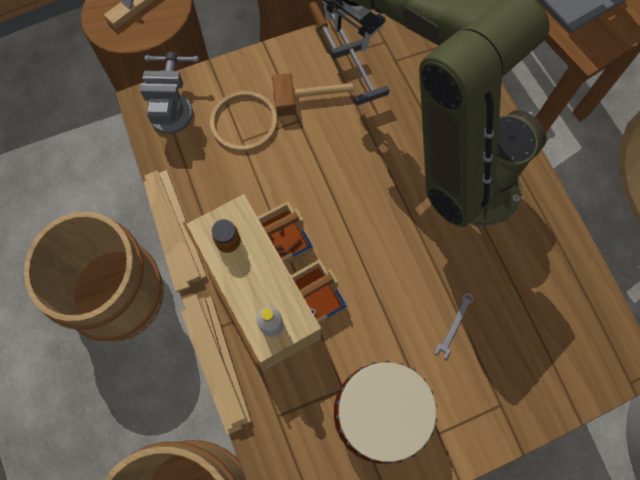

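View pics/top0.png

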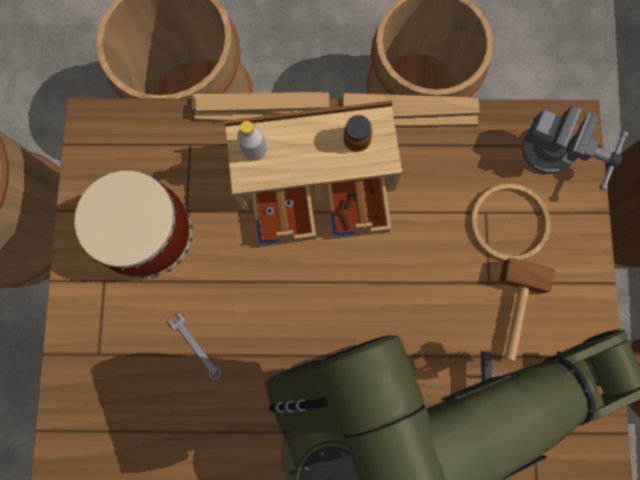

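The nut tray is in the left bay: nuts show at top-view pixels (269,211) and (289,203), and its blue corner is at about (265,240). The pegs are in the right bay. Next I'll measure the handle bar and the shelf.

```bash
cat > h.py <<'E'
import numpy as np, cv2
from scipy.spatial.transform import Rotation as R
from cell import manip, vision, workorder
def cal(n):
    c=vision.calibration(n); return c['mtx'],c['distortion'],c['eye'],R.from_euler('xyz',c['orientation']).as_matrix()
def rays(n,uv):
    K,D,e,Rm=cal(n); p=cv2.undistortPoints(np.array(uv,float).reshape(-1,1,2),K,D).reshape(-1,2)
    return e,np.c_[p,np.ones(len(p))]@Rm.T
def onz(n,uv,z):
    e,r=rays(n,uv); return e+r*((z-e[2])/r[:,2])[:,None]
def cloud(n,d):
    v,u=np.mgrid[0:480,0:640]; uv=np.c_[u.ravel(),v.ravel()]
    e,r=rays(n,uv); return (e+r*d.reshape(-1,1)).reshape(480,640,3)
def proj(n,P):
    K,D,e,Rm=cal(n); Rt=Rm.T
    return cv2.projectPoints(np.array(P,float).reshape(-1,1,3),cv2.Rodrigues(Rt)[0],-Rt@e,K,D)[0].reshape(-1,2)
E
python3 - <<'E'
from h import *
p=cv2.imread('pics/top0.png'); d=np.load('pics/top0_d.npy')
cv2.imwrite('pics/crop_t.png',cv2.resize(p[90:260,210:410],None,fx=4,fy=3.5,interpolation=cv2.INTER_CUBIC)[:600])
P=cloud('top',d)
# bar points: z 120..135 in region
for (nm,zl,zh) in (('bar',119,132),('shelf',160,176)):
    m=np.zeros((480,640),bool); m[95:250,220:410]=1
    m&=(P[...,2]>zl)&(P[...,2]<zh)
    n,l,s,c=cv2.connectedComponentsWithStats(m.astype(np.uint8))
    for i in range(1,n):
        if s[i,4]<25: continue
        Q=P[l==i]; r=cv2.minAreaRect(Q[:,:2].astype(np.float32)); print(nm,s[i],r,Q[:,2].mean(),'\n',cv2.boxPoints(r).round(1).tolist())
q=cv2.imread('pics/scene0.png')
cv2.imwrite('pics/crop_s.png',cv2.resize(q[180:380,180:370],None,fx=3,fy=3,interpolation=cv2.INTER_CUBIC))
E
```

```text
bar [354 180  14  47 376] ((613.8731079101562, -71.52208709716797), (117.9900894165039, 25.070419311523438), 4.926915168762207) 124.54919738398559 
 [[554.0, -64.0999984741211], [556.2000122070312, -89.0999984741211], [673.7000122070312, -78.9000015258789], [671.5999755859375, -54.0]]
bar [275 190  14  43 352] ((594.4427490234375, 125.14984893798828), (108.08197021484375, 22.08450698852539), 8.516719818115234) 125.08361658537606 
 [[539.4000244140625, 128.10000610351562], [542.5999755859375, 106.19999694824219], [649.5, 122.19999694824219], [646.2999877929688, 144.10000610351562]]
shelf [ 226  105  177   90 9912] ((738.5941162109375, 47.64088439941406), (178.66427612304688, 416.12957763671875), 7.850130081176758) 167.33086157388357 
 [[621.7000122070312, 241.60000610351562], [678.5, -170.6999969482422], [855.5, -146.3000030517578], [798.7000122070312, 266.0]]
```

View pics/crop_t.png

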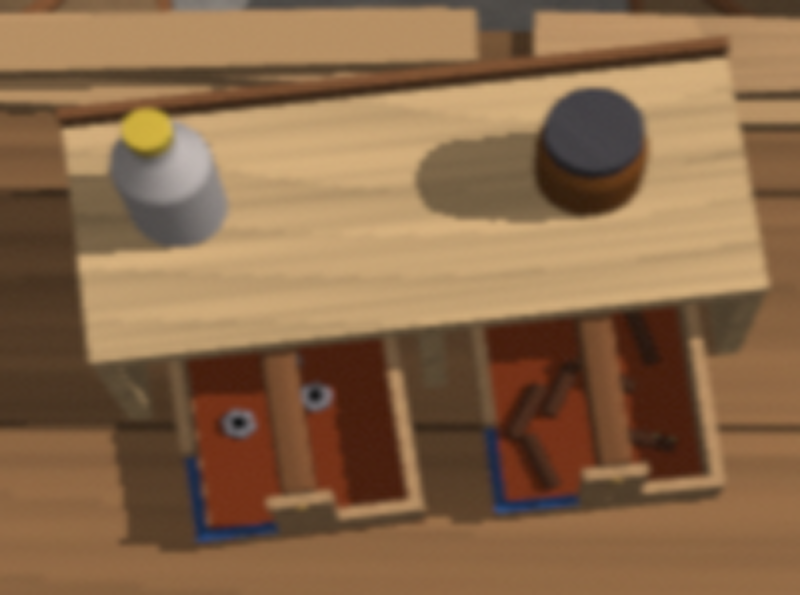

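View pics/crop_s.png

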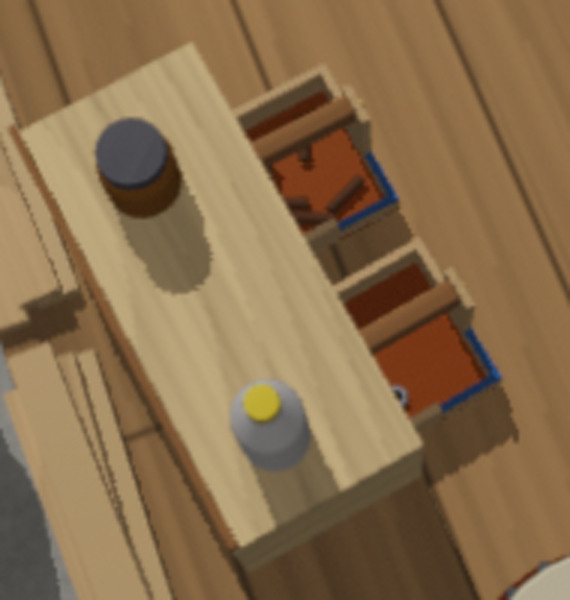

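The rack's yaw is about 7.9° and the tray's about 8°. The bar's near end is at about (544,118). Commands can only turn the tool about its own z, so before grasping I'll test in free air what the arm does at its reach limit, to see whether it trades tilt for position.

{"name": "carry_out", "arguments": {
  "deltas": [
    [[0,4,0],0,1],
    [[0,4,0],0,1],
    [[0,4,0],0,1],
    [[0,4,0],0,1],
    [[0,4,0],0,1],
    [[0,4,0],0,1],
    [[0,4,0],0,1],
    [[0,4,0],0,1],
    [[0,4,0],0,1]
  ]
}}

```text
clock: 0.85
eef_pos: [343.1, -755.3, 221.9]
eef_rot: [3.127, -0.0, 0.427]
wrist_force: [33.2, -75.8, 80.2]
finger_gap: 93.8
```

```bash
python3 - <<'E'
from h import *
s=manip.read_state(); print(s['clock'],s['joints'].round(3),s['eef_pos'].round(1),s['eef_rot'].round(3), np.hypot(*s['eef_pos'][:2]))
E
```

```text
0.85 [-1.189e+00  1.110e+00  2.340e-01  1.000e-03  1.783e+00 -4.500e-02] [ 343.1 -755.3  221.9] [ 3.127 -0.     0.427] 829.5204807499601
```

{"name": "carry_out", "arguments": {
  "deltas": [
    [[0,0,0],0,1]
  ]
}}

```text
clock: 0.93
eef_pos: [342.2, -753.0, 206.7]
eef_rot: [-3.132, -0.001, 0.427]
wrist_force: [0.7, -0.9, -4.2]
finger_gap: 94.1
```

```bash
python3 - <<'E'
from h import *
s=manip.read_state(); print(s)
E
```

```text
{'clock': 0.9333, 'joints': array([-1.18870189e+00,  1.12180924e+00,  2.46376742e-01,  7.69659010e-04,
        1.78302811e+00, -4.45167675e-02]), 'qd': array([-0.0015235 , -0.05487259, -0.05696917, -0.00250917, -0.06423826,
       -0.00140965]), 'effort': array([ 4.18436984e-01, -1.21414189e+02, -5.45887220e+01,  1.33942422e-01,
        9.14743356e-01,  2.38265970e-02]), 'eef_pos': array([ 342.24740892, -753.03302182,  206.68765352]), 'eef_rot': array([-3.13201436e+00, -1.18133313e-03,  4.26764046e-01]), 'wrist_force': array([ 0.74213952, -0.89312245, -4.1753952 ]), 'moment': array([-0.00781548,  0.0610781 , -0.01627731]), 'finger_gap': 94.11144590419941}
```

{"name": "carry_out", "arguments": {
  "deltas": [
    [[0,1,0],0,1],
    [[0,1,0],0,1],
    [[0,1,0],0,1]
  ]
}}

```text
clock: 1.18
eef_pos: [346.0, -761.7, 219.1]
eef_rot: [3.102, 0.0, 0.427]
wrist_force: [0.2, -0.1, -0.6]
finger_gap: 93.6
```

```bash
python3 - <<'E'
from h import *
s=manip.read_state(); print(s['clock'],s['joints'].round(3),s['eef_pos'].round(1),s['eef_rot'].round(3), np.hypot(*s['eef_pos'][:2]),s['wrist_force'])
E
```

```text
1.1833 [-1.189  1.113  0.235  0.002  1.754 -0.044] [ 346.  -761.7  219.1] [3.102 0.    0.427] 836.640709098862 [ 0.17616099 -0.13378943 -0.55981113]
```

At the reach limit the solver gives up orientation for position, with the tool tilting outward. I'll push a bit further to learn whether the tilt builds up and stays.

{"name": "carry_out", "arguments": {
  "deltas": [
    [[0,1.5,0],0,1],
    [[0,1.5,0],0,1],
    [[0,1.5,0],0,1],
    [[0,1.5,0],0,1],
    [[0,1.5,0],0,1],
    [[0,1.5,0],0,1]
  ]
}}

```text
clock: 1.68
eef_pos: [353.2, -777.4, 200.9]
eef_rot: [3.055, 0.0, 0.427]
wrist_force: [0.8, 0.9, 0.4]
finger_gap: 93.7
```

```bash
python3 - <<'E'
from h import *
s=manip.read_state(); print(s['clock'],s['joints'].round(3),s['eef_pos'].round(1),s['eef_rot'].round(3), np.hypot(*s['eef_pos'][:2]),s['wrist_force'])
E
```

```text
1.6833 [-1.188  1.136  0.235  0.004  1.684 -0.044] [ 353.2 -777.4  200.9] [3.055 0.    0.427] 853.8760518278226 [0.84831287 0.92194111 0.37461843]
```

{"name": "carry_out", "arguments": {
  "deltas": [
    [[0,-2,0],0,1],
    [[0,-2,0],0,1]
  ]
}}

```text
clock: 1.85
eef_pos: [340.0, -748.7, 195.6]
eef_rot: [3.057, -0.0, 0.427]
wrist_force: [1.0, 0.0, -0.5]
finger_gap: 94.1
```

```bash
python3 - <<'E'
from h import *
s=manip.read_state(); print(s['clock'],s['joints'].round(3),s['eef_pos'].round(1),s['eef_rot'].round(3), np.hypot(*s['eef_pos'][:2]),s['wrist_force'])
E
```

```text
1.85 [-1.19   0.976  0.538  0.004  1.543 -0.046] [ 340.  -748.7  195.6] [ 3.057 -0.     0.427] 822.2651772612273 [ 1.00266126  0.02450037 -0.50868175]
```

The tilt stays: the command follows the pose reached. So I can tip the tray at the outer reach limit, where the side facing the base goes down. That works with the tray at yaw about 8° and azimuth about −37°, which puts the picking corner towards the base. First I'll undo the present 5° tilt at the inner reach limit.

{"name": "carry_out", "arguments": {
  "deltas": [
    [[0,-1.5,-0.3],0,1],
    [[0,-3,-0.5],2,1],
    [[0,-4,-0.7],2,1],
    [[0,-4,-0.7],2,1],
    [[0,-4,-0.7],2,1],
    [[0,-4,-0.7],2,1],
    [[0,-4,-0.7],2,1],
    [[0,-4,-0.7],2,1],
    [[0,-4,-0.7],2,1],
    [[0,-4,-0.7],0,1],
    [[0,-4,-0.7],0,1],
    [[0,-4,-0.7],0,1],
    [[0,-2.5,-0.3],0,1],
    [[0,-1.5,0],0,1],
    [[0,-1,0],0,1],
    [[0,-1,0],0,1]
  ]
}}

```text
clock: 3.18
eef_pos: [214.2, -271.4, 236.5]
eef_rot: [3.058, -0.023, 0.161]
wrist_force: [-0.6, -0.6, -0.5]
finger_gap: 94.0
```

```bash
cat > st.py <<'E'
from h import *
s=manip.read_state(); M=R.from_euler('xyz',s['eef_rot']).as_matrix(); z=M[:,2]
print(s['clock'],s['joints'].round(3),s['eef_pos'].round(1),s['eef_rot'].round(3),'rad',np.hypot(*s['eef_pos'][:2]).round(1),'F',s['wrist_force'].round(1),'gap',s['finger_gap'].round(1))
print('tilt vec deg',np.degrees(z[:2]).round(2),'toolx',M[:,0].round(3),'tooly',M[:,1].round(3))
E
python3 st.py
```

```text
Traceback (most recent call last):
  File "st.py", line 3, in <module>
    print(s['clock'],s['joints'].round(3),s['eef_pos'].round(1),s['eef_rot'].round(3),'rad',np.hypot(*s['eef_pos'][:2]).round(1),'F',s['wrist_force'].round(1),'gap',s['finger_gap'].round(1))
                                                                                                                                                                     ^^^^^^^^^^^^^^^^^^^^^
AttributeError: 'float' object has no attribute 'round'
```

{"name": "carry_out", "arguments": {
  "deltas": [
    [[-2,-0.5,0],0,1],
    [[-3,-0.5,0],0,1],
    [[-3,-0.5,0],0,1],
    [[-2,-0.5,0],0,1],
    [[0,-1,0],0,1],
    [[0,-1,0],0,1],
    [[0,-1,0],0,1],
    [[0,-1,0],0,1]
  ]
}}

```text
clock: 3.85
eef_pos: [105.7, -228.6, 229.0]
eef_rot: [3.059, -0.022, 0.16]
wrist_force: [0.0, -0.3, -0.6]
finger_gap: 94.1
```

```bash
sed -i "s/s\['finger_gap'\].round(1)/round(s['finger_gap'],1)/" st.py; python3 st.py
```

```text
3.85 [-1.296 -0.509  2.247  0.013  1.319  0.112] [ 105.7 -228.6  229. ] [ 3.059 -0.022  0.16 ] rad 251.9 F [ 0.  -0.3 -0.6] gap 94.1
tilt vec deg [ 2.02 -4.46] toolx [0.987 0.159 0.022] tooly [ 0.157 -0.984  0.082]
```

The inner limit is too tight to be worth it, and the leftover tilt (2°, −4.5°) already leans towards the picking corner, so I'll grasp with it.

```bash
cat > go.py <<'E'
import sys
from h import *
s=manip.read_state(); M=R.from_euler('xyz',s['eef_rot']).as_matrix()
t=np.array([float(a) for a in sys.argv[1:4]])
d=M.T@(t-s['eef_pos'])/10; print('total tool cm',d.round(2),'rows at 4cm',np.linalg.norm(d)/4, 'from',s['eef_pos'].round(1))
E
python3 go.py 588 124 195
```

```text
total tool cm [ 53.15 -27.41   2.34] rows at 4cm 14.960908043351763 from [ 105.7 -228.6  229. ]
```

{"name": "carry_out", "arguments": {
  "deltas": [
    [[1.4,-0.7,0.1],0,1],
    [[2.8,-1.4,0.1],0,1],
    [[3.5,-1.8,0.15],0,1],
    [[3.5,-1.8,0.15],0,1],
    [[3.5,-1.8,0.15],0,1],
    [[3.5,-1.8,0.15],0,1],
    [[3.5,-1.8,0.15],0,1],
    [[3.5,-1.8,0.15],0,1],
    [[3.5,-1.8,0.15],0,1],
    [[3.5,-1.8,0.15],0,1],
    [[3.5,-1.8,0.15],0,1],
    [[3.5,-1.8,0.15],0,1],
    [[3.5,-1.8,0.15],0,1],
    [[3.5,-1.8,0.15],0,1],
    [[3.5,-1.8,0.15],0,1],
    [[2.4,-1.3,0.1],0.5,1],
    [[1.1,-0.6,0.1],0.5,1],
    [[0,0,0],0,1]
  ]
}}

```text
clock: 5.35
eef_pos: [562.4, 102.9, 195.5]
eef_rot: [3.06, -0.022, 0.144]
wrist_force: [-0.5, -0.5, 0.4]
finger_gap: 94.1
```

```bash
python3 st.py; python3 go.py 588 124 116; python3 - <<'E'
from h import *
p,d=vision.camera('top'); cv2.imwrite('pics/top1.png',p[:,:,::-1])
cv2.imwrite('pics/crop_t1.png',cv2.resize(p[90:290,190:430,::-1],None,fx=3,fy=3,interpolation=cv2.INTER_CUBIC))
E
```

```text
5.35 [ 0.152  0.366  1.511 -0.086  1.244  1.606] [562.4 102.9 195.5] [ 3.06  -0.022  0.144] rad 571.7 F [-0.5 -0.5  0.4] gap 94.1
tilt vec deg [ 1.93 -4.41] toolx [0.989 0.144 0.022] tooly [ 0.142 -0.987  0.081]
total tool cm [ 2.66 -2.37  7.85] rows at 4cm 2.15473635672921 from [562.4 102.9 195.5]
```

View pics/crop_t1.png

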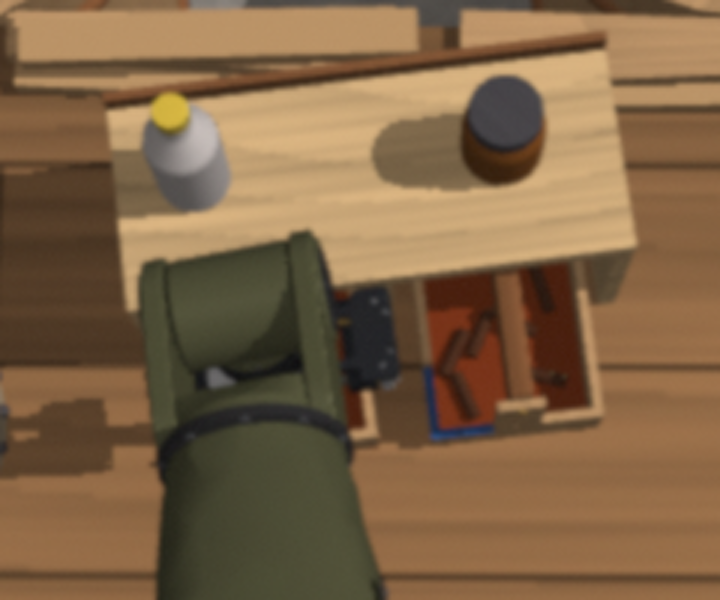

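The arm now hides the tray in this view, and the gripper is about 26 mm short in x and 24 mm short in y. Next I'll centre it, descend and close lightly.

{"name": "carry_out", "arguments": {
  "deltas": [
    [[1.3,-1.2,0],0,1],
    [[1.4,-1.2,0],0,1],
    [[0,0,1],0,1],
    [[0,0,2],0,1],
    [[0,0,2],0,1],
    [[0,0,1.5],0,1],
    [[0,0,1],0,1],
    [[0,0,0.3],0,1],
    [[0,0,0],0,1]
  ]
}}

```text
clock: 6.15
eef_pos: [586.6, 122.4, 117.7]
eef_rot: [3.06, -0.023, 0.143]
wrist_force: [0.4, -0.2, 0.4]
finger_gap: 94.0
```

```bash
python3 st.py; python3 go.py 588 124 116; python3 - <<'E'
from h import *
p,d=vision.camera('scene'); cv2.imwrite('pics/s1.png',p[:,:,::-1])
cv2.imwrite('pics/crop_s1.png',cv2.resize(p[180:380,180:370,::-1],None,fx=3,fy=3,interpolation=cv2.INTER_CUBIC))
E
```

```text
6.15 [ 0.179  0.507  1.501 -0.091  1.115  1.647] [586.6 122.4 117.7] [ 3.06  -0.023  0.143] rad 599.2 F [ 0.4 -0.2  0.4] gap 94.0
tilt vec deg [ 1.95 -4.42] toolx [0.99  0.143 0.023] tooly [ 0.14  -0.987  0.081]
total tool cm [ 0.16 -0.15  0.16] rows at 4cm 0.06756007007109953 from [586.6 122.4 117.7]
```

View pics/crop_s1.png

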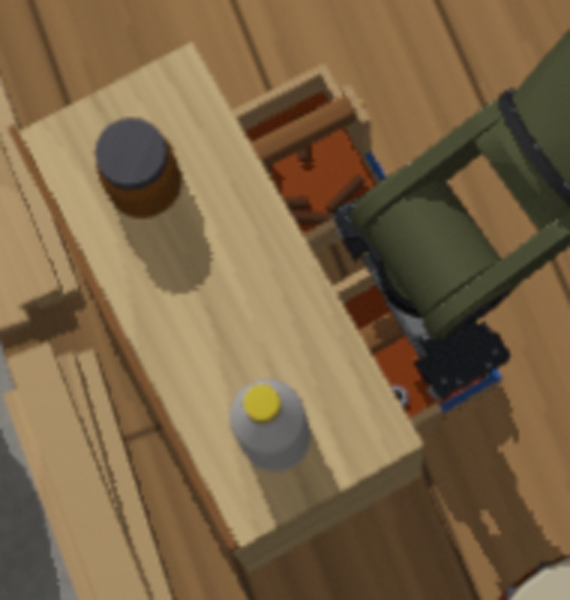

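The gripper straddles the handle clear of the shelf. Closing lightly.

{"name": "carry_out", "arguments": {
  "deltas": [
    [[0,0,0.1],0,0.4],
    [[0,0,0],0,0.3],
    [[0,0,0],0,0.2],
    [[0,0,0],0,0.1],
    [[0,0,0],0,0.1],
    [[0,0,0],0,0.1]
  ],
  "grip_force": 12
}}

```text
clock: 6.7
eef_pos: [587.1, 123.0, 117.2]
eef_rot: [3.06, -0.024, 0.144]
wrist_force: [-0.1, 0.4, -0.5]
finger_gap: 57.1
```

{"name": "carry_out", "arguments": {
  "deltas": [
    [[0,0,0],0,0.1],
    [[0,0,0],0,0.1],
    [[0,0,0],0,0.1],
    [[0,0,0],0,0.1],
    [[0,0,0],0,0.1],
    [[0,0,0],0,0.1],
    [[0,0,0],0,0.1]
  ]
}}

```text
clock: 7.28
eef_pos: [587.0, 123.1, 117.0]
eef_rot: [3.06, -0.024, 0.144]
wrist_force: [0.1, -0.2, -0.1]
finger_gap: 23.8
```

{"name": "carry_out", "arguments": {
  "deltas": [
    [[0,0,0],0,0.1],
    [[0,0,0],0,0.1],
    [[-0.3,0,0],0,0.1],
    [[-0.6,0,0],0,0.1],
    [[-0.9,0,-0.02],0,0.1],
    [[-0.9,0,-0.02],0,0.1]
  ]
}}

```text
clock: 7.78
eef_pos: [559.9, 119.0, 117.0]
eef_rot: [3.06, -0.025, 0.143]
wrist_force: [3.0, 0.3, -0.3]
finger_gap: 23.4
```

{"name": "carry_out", "arguments": {
  "deltas": [
    [[-1.2,0,-0.03],0,0.1],
    [[-1.2,0,-0.03],0,0.1],
    [[-1.2,0,-0.03],0,0.1],
    [[-1.2,0,-0.03],0,0.1],
    [[-1.2,0,-0.03],0,0.1],
    [[-1.2,0,-0.03],0,0.1],
    [[-1.2,0,-0.03],0,0.1],
    [[-1.2,0,-0.03],0,0.1],
    [[-1.2,0,-0.03],0,0.1],
    [[-1,0,-0.03],0,0.1],
    [[-0.6,0,0],0,0.1],
    [[-0.3,0,0],0,0.1],
    [[0,0,0],0,0.1]
  ]
}}

```text
clock: 8.87
eef_pos: [434.1, 101.0, 117.0]
eef_rot: [3.06, -0.023, 0.144]
wrist_force: [-2.8, -2.2, 1.2]
finger_gap: 23.4
```

```bash
python3 st.py; python3 - <<'E'
from h import *
for n in('top','scene'):
    p,d=vision.camera(n); cv2.imwrite(f'pics/{n}2.png',p[:,:,::-1]); np.save(f'pics/{n}2_d.npy',d)
    c=p[90:290,190:430] if n=='top' else p[180:380,180:400]
    cv2.imwrite(f'pics/crop_{n}2.png',cv2.resize(c[:,:,::-1],None,fx=3,fy=3,interpolation=cv2.INTER_CUBIC))
E
```

```text
8.8667 [ 0.193  0.197  1.934 -0.099  0.993  1.674] [434.1 101.  117. ] [ 3.06  -0.023  0.144] rad 445.7 F [-2.8 -2.2  1.2] gap 23.4
tilt vec deg [ 1.99 -4.43] toolx [0.989 0.143 0.023] tooly [ 0.141 -0.987  0.081]
```

View pics/crop_scene2.png

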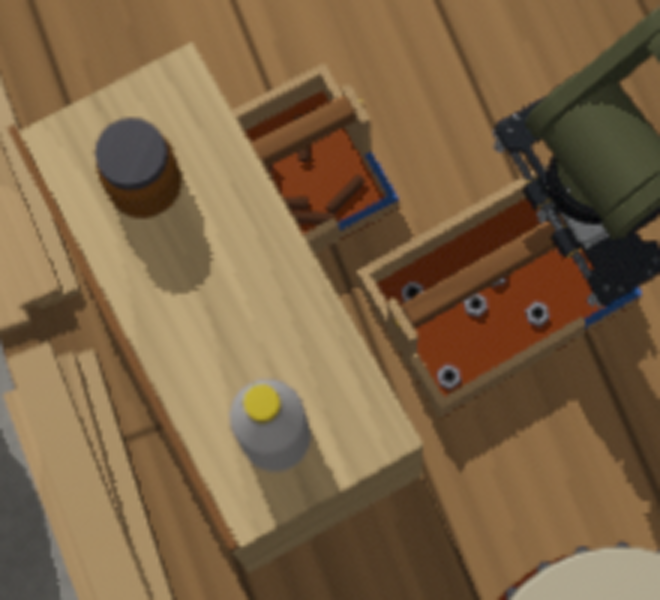

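View pics/crop_top2.png

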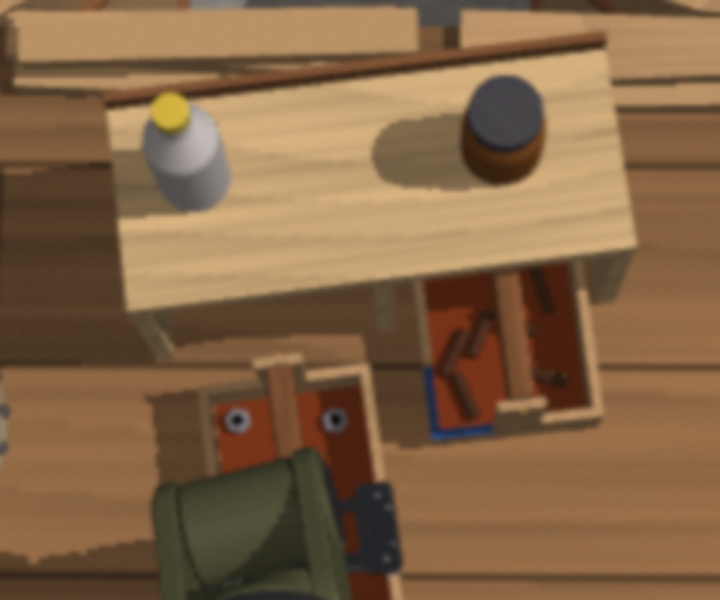

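The tray is drawn clear of the shelf and four nuts are visible in it. Next I'll locate the handle's middle from the far end board.

```bash
python3 - <<'E'
from h import *
d=np.load('pics/top2_d.npy'); P=cloud('top',d)
m=np.zeros((480,640),bool); m[190:245,255:320]=1
for zl,zh in((112,132),(40,60)):
    mm=m&(P[...,2]>zl)&(P[...,2]<zh)
    n,l,s,c=cv2.connectedComponentsWithStats(mm.astype(np.uint8))
    for i in range(1,n):
        if s[i,4]<30: continue
        Q=P[l==i]; a=np.radians(8.2); u=np.array([np.cos(a),np.sin(a)]); v=np.array([-u[1],u[0]])
        S=(Q[:,:2]-[434,101])@u; T=(Q[:,:2]-[434,101])@v
        print(s[i],'s',np.percentile(S,[0,2,50,98,100]).round(1),'t',np.percentile(T,[0,2,50,98,100]).round(1),Q[:,2].mean())
        if zl==112:
            for s0 in range(int(S.min()),int(S.max())+1,8):
                k=(S>=s0)&(S<s0+8); 
                if k.sum()>2: print(s0,T[k].min().round(1),T[k].max().round(1),T[k].mean().round(1),Q[k,2].mean().round(1))
E
```

```text
[275 208  16  35 320] s [ 79.8  82.8 126.7 166.1 168.5] t [-20.  -16.1  -0.7  13.1  18.6] 123.98493329760356
79 -10.3 10.4 2.0 124.7
87 -11.2 9.8 -0.8 125.0
95 -11.6 10.5 -1.0 124.3
103 -10.5 9.9 -0.5 124.8
111 -11.6 8.7 -0.5 126.1
119 -10.5 10.3 -0.3 124.8
127 -11.4 9.1 -1.0 125.3
135 -9.5 10.3 -0.1 125.3
143 -10.8 9.8 -1.2 125.7
151 -18.8 13.2 -0.9 124.2
159 -20.0 18.6 -1.0 117.7
167 -12.2 7.7 -4.3 116.1
[288 211  30  34 188] s [ 78.7  81.3 157.9 167.6 169.3] t [-75.4 -75.1 -68.3 -13.2  -8.9] 48.66051706719947
[256 216  23  29 162] s [ 97.9 100.3 158.2 167.2 167.9] t [16.6 20.4 66.7 74.3 74.5] 49.049795593350936
```

The handle's middle is about 58 mm further along the bar. I'll open, shift 6.3 cm along the bar and regrip hard.

{"name": "carry_out", "arguments": {
  "deltas": [
    [[0,0,0],0,0.45],
    [[0,0,0],0,0.45],
    [[0,0,0],0,0.45],
    [[0.6,0,0],0,0.45],
    [[1.5,0,0.05],0,0.45],
    [[1.8,0,0.05],0,0.45],
    [[1.5,0,0.05],0,0.45],
    [[0.8,0,0],0,0.4],
    [[0.1,0,0],0,0.2],
    [[0,0,0],0,0.1],
    [[0,0,0],0,0.1],
    [[0,0,0],0,0.1],
    [[0,0,0],0,0.1],
    [[0,0,0],0,0.1]
  ],
  "grip_force": 40
}}

```text
clock: 10.13
eef_pos: [496.5, 110.2, 116.9]
eef_rot: [3.061, -0.023, 0.144]
wrist_force: [-1.6, 1.5, 0.4]
finger_gap: 22.7
```

```bash
python3 st.py
```

```text
10.1333 [ 0.187  0.326  1.767 -0.095  1.031  1.663] [496.5 110.2 116.9] [ 3.061 -0.023  0.144] rad 508.6 F [-1.6  1.5  0.4] gap 22.7
tilt vec deg [ 1.99 -4.39] toolx [0.989 0.143 0.023] tooly [ 0.141 -0.987  0.081]
```

{"name": "carry_out", "arguments": {
  "deltas": [
    [[0,0,0],0,0],
    [[0,0,-0.4],0,0],
    [[0,0,-0.8],0,0],
    [[0,0,-1.5],0,0],
    [[0,0,-2],0,0],
    [[0,0,-2],0,0],
    [[0,0,-2],0,0],
    [[0,0,-2],0,0],
    [[0,0,-1.5],0,0],
    [[0,0,-0.8],0,0],
    [[0,0,0],0,0]
  ],
  "grip_force": 60
}}

```text
clock: 11.05
eef_pos: [492.7, 120.1, 248.0]
eef_rot: [3.06, -0.026, 0.144]
wrist_force: [0.1, -0.4, -3.3]
finger_gap: 21.8
```

```bash
python3 st.py; python3 - <<'E'
from h import *
for n in('top','scene'):
    p,d=vision.camera(n); cv2.imwrite(f'pics/{n}3.png',p[:,:,::-1]); np.save(f'pics/{n}3_d.npy',d)
    c=p[150:350,190:430] if n=='top' else p[200:400,200:440]
    cv2.imwrite(f'pics/crop_{n}3.png',cv2.resize(c[:,:,::-1],None,fx=3,fy=3,interpolation=cv2.INTER_CUBIC))
E
```

```text
11.05 [ 0.208  0.179  1.624 -0.086  1.318  1.656] [492.7 120.1 248. ] [ 3.06  -0.026  0.144] rad 507.2 F [ 0.1 -0.4 -3.3] gap 21.8
tilt vec deg [ 2.15 -4.4 ] toolx [0.989 0.143 0.026] tooly [ 0.141 -0.987  0.081]
```

View pics/crop_scene3.png

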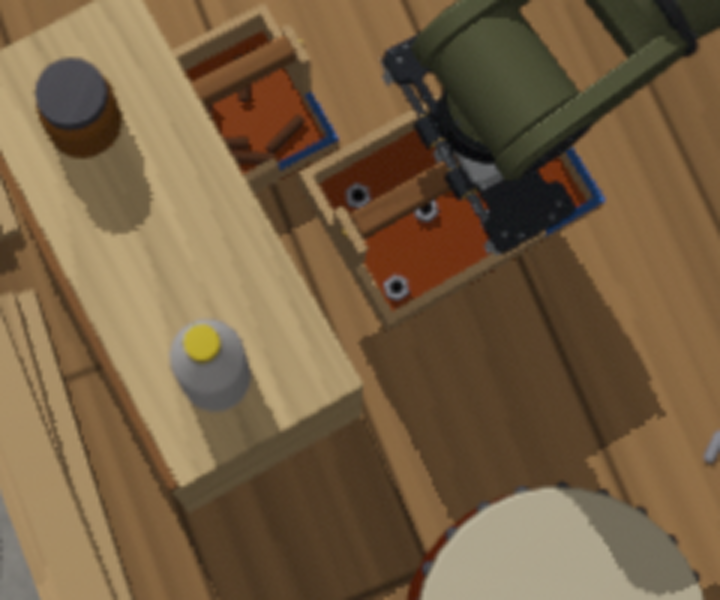

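The tray hangs level with the tool, firmly gripped at a gap of 21.8 mm, with the nuts still inside. Moving up and to azimuth −37°.

{"name": "carry_out", "arguments": {
  "deltas": [
    [[-0.1,0.8,-0.5],0,0],
    [[-0.2,1.6,-0.8],0,0],
    [[-0.2,2.4,-0.8],0,0],
    [[-0.3,3,-0.7],0,0],
    [[-0.3,3,-0.7],0,0],
    [[-0.3,3,-0.7],0,0],
    [[-0.3,3,-0.7],0,0],
    [[-0.3,3,-0.7],0,0],
    [[-0.3,3,-0.7],0,0],
    [[-0.3,3,-0.7],0,0],
    [[-0.3,3,-0.7],0,0],
    [[-0.3,3,-0.7],0,0],
    [[-0.3,3,-0.7],0,0],
    [[-0.3,3,-0.7],0,0],
    [[-0.3,3,-0.6],0,0],
    [[-0.3,3,-0.4],0,0],
    [[-0.3,2.6,-0.2],0,0],
    [[-0.2,1.6,0],0,0],
    [[-0.1,0.8,0],0,0],
    [[0,0,0],0,0]
  ]
}}

```text
clock: 12.82
eef_pos: [507.1, -361.7, 393.1]
eef_rot: [3.062, -0.022, 0.142]
wrist_force: [-0.5, 0.1, -3.4]
finger_gap: 21.7
```

```bash
python3 st.py;
```

```text
12.8167 [-0.662  0.376  1.048 -0.04   1.645  0.763] [ 507.1 -361.7  393.1] [ 3.062 -0.022  0.142] rad 622.9 F [-0.5  0.1 -3.4] gap 21.7
tilt vec deg [ 1.88 -4.36] toolx [0.99  0.141 0.022] tooly [ 0.139 -0.987  0.08 ]
```

{"name": "carry_out", "arguments": {
  "deltas": [
    [[0.7,0.7,0.1],0,0],
    [[1.4,1.4,0.1],0,0],
    [[1.4,1.4,0.1],0,0],
    [[1.4,1.4,0.1],0,0],
    [[1,1,0.1],0,0],
    [[0.7,0.7,0],0,0],
    [[0.7,0.7,0],0,0],
    [[0.7,0.7,0],0,0],
    [[0.7,0.7,0],0,0],
    [[0.7,0.7,0],0,0],
    [[0.7,0.7,0],0,0],
    [[0.7,0.7,0],0,0],
    [[0.7,0.7,0],0,0],
    [[0.7,0.7,0],0,0]
  ]
}}

```text
clock: 13.98
eef_pos: [631.1, -452.1, 390.8]
eef_rot: [3.051, -0.033, 0.145]
wrist_force: [0.3, -0.3, -4.3]
finger_gap: 21.6
```

```bash
python3 st.py;
```

```text
13.9833 [-0.656  0.897  0.237 -0.042  1.92   0.755] [ 631.1 -452.1  390.8] [ 3.051 -0.033  0.145] rad 776.4 F [ 0.3 -0.3 -4.3] gap 21.6
tilt vec deg [ 2.6  -4.84] toolx [0.989 0.145 0.033] tooly [ 0.141 -0.986  0.09 ]
```

{"name": "carry_out", "arguments": {
  "deltas": [
    [[1,1,-0.6],0,0],
    [[1.4,1.4,-1],0,0],
    [[1.4,1.4,-1],0,0],
    [[1.4,1.4,-1],0,0],
    [[1.4,1.4,-1],0,0]
  ]
}}

```text
clock: 14.4
eef_pos: [637.2, -458.4, 404.8]
eef_rot: [3.008, -0.077, 0.149]
wrist_force: [0.1, -0.4, -4.7]
finger_gap: 21.6
```

```bash
python3 st.py;
```

```text
14.4 [-0.658  0.881  0.235 -0.039  1.875  0.754] [ 637.2 -458.4  404.8] [ 3.008 -0.077  0.149] rad 784.9 F [ 0.1 -0.4 -4.7] gap 21.6
tilt vec deg [ 5.44 -6.91] toolx [0.986 0.148 0.077] tooly [ 0.137 -0.982  0.133]
```

{"name": "carry_out", "arguments": {
  "deltas": [
    [[1.5,1.4,-0.8],0,0],
    [[1.5,1.4,-0.8],0,0],
    [[1.5,1.4,-0.8],0,0],
    [[1.5,1.4,-0.8],0,0],
    [[1.5,1.4,-0.8],0,0],
    [[1.5,1.4,-0.8],0,0],
    [[1.5,1.4,-0.8],0,0],
    [[1.5,1.4,-0.8],0,0],
    [[1.5,1.4,-0.8],0,0],
    [[1.5,1.4,-0.8],0,0]
  ]
}}

```text
clock: 15.23
eef_pos: [657.2, -466.4, 427.0]
eef_rot: [2.919, -0.165, 0.165]
wrist_force: [-1.0, -0.1, -5.4]
finger_gap: 21.4
```

```bash
python3 st.py; python3 - <<'E'
from h import *
for n in('top','scene'):
    p,d=vision.camera(n); cv2.imwrite(f'pics/{n}4.png',p[:,:,::-1])
E
```

```text
15.2333 [-0.652  0.86   0.236 -0.035  1.772  0.76 ] [ 657.2 -466.4  427. ] [ 2.919 -0.165  0.165] rad 805.9 F [-1.  -0.1 -5.4] gap 21.4
tilt vec deg [ 11.12 -10.97] toolx [0.973 0.162 0.164] tooly [ 0.125 -0.968  0.218]
```

View pics/scene4.png

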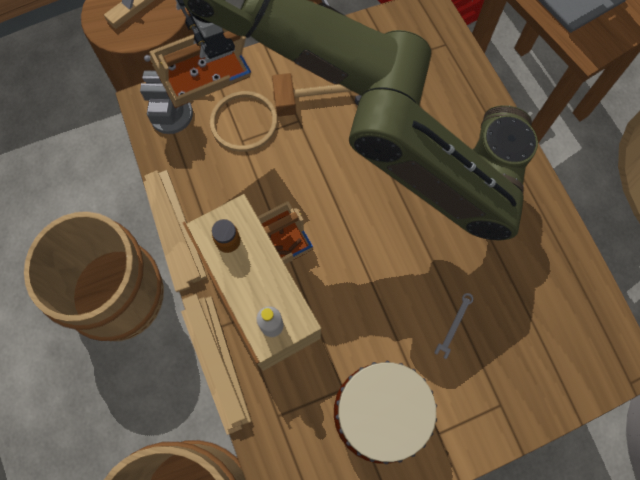

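View pics/top4.png

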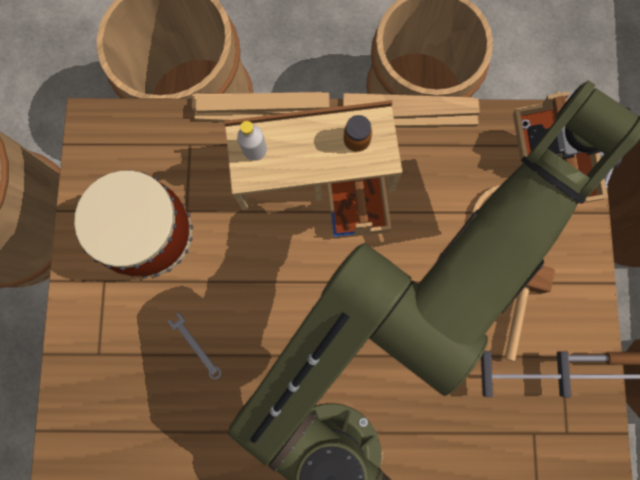

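The tray is tilted about 15.6°, split evenly between both sides, but the nuts haven't collected yet. I'll push further.

{"name": "carry_out", "arguments": {
  "deltas": [
    [[1.5,1.4,-0.6],0,0],
    [[1.5,1.4,-0.6],0,0],
    [[1.5,1.4,-0.6],0,0],
    [[1.5,1.4,-0.6],0,0],
    [[1.5,1.4,-0.6],0,0],
    [[1.5,1.4,-0.6],0,0],
    [[1.5,1.4,-0.6],0,0],
    [[1.5,1.4,-0.6],0,0],
    [[1.5,1.4,-0.6],0,0],
    [[1.5,1.4,-0.6],0,0],
    [[1.5,1.4,-0.6],0,0],
    [[1.5,1.4,-0.6],0,0]
  ]
}}

```text
clock: 16.33
eef_pos: [677.7, -474.7, 461.2]
eef_rot: [2.808, -0.268, 0.196]
wrist_force: [-0.7, -0.4, -3.7]
finger_gap: 21.5
```

```bash
python3 st.py; python3 - <<'E'
from h import *
for n in('scene',):
    p,d=vision.camera(n); cv2.imwrite(f'pics/{n}5.png',p[:,:,::-1])
    cv2.imwrite(f'pics/crop_{n}5.png',cv2.resize(p[0:150,100:300,::-1],None,fx=4,fy=4,interpolation=cv2.INTER_CUBIC))
E
```

```text
16.3333 [-0.646  0.831  0.236 -0.031  1.652  0.765] [ 677.7 -474.7  461.2] [ 2.808 -0.268  0.196] rad 827.4 F [-0.7 -0.4 -3.7] gap 21.5
tilt vec deg [ 17.73 -15.59] toolx [0.946 0.187 0.265] tooly [ 0.099 -0.944  0.315]
```

View pics/crop_scene5.png

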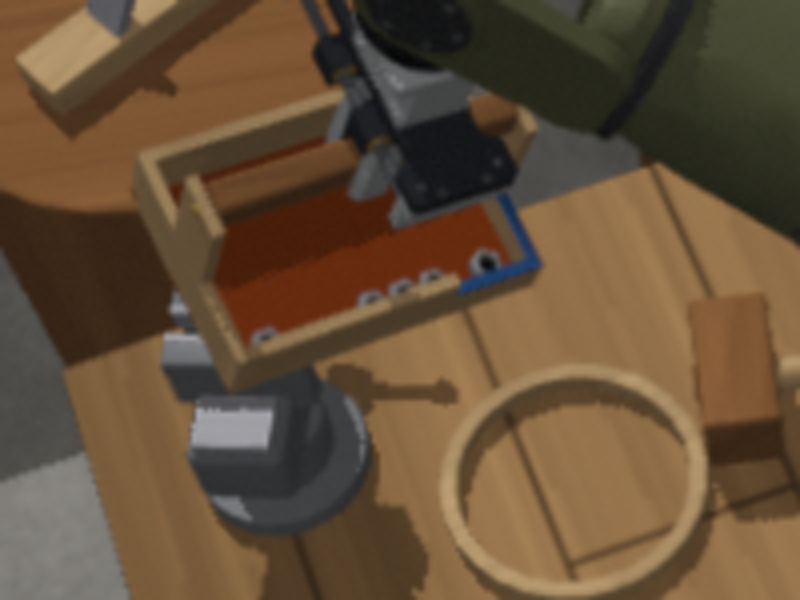

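All five nuts lie along the left side, one of them already in the corner. A single file won't pack into the corner, so I'll back off the limit and turn about the tilted tool axis. That swings the downhill direction to the near end first, then back to the diagonal.

{"name": "carry_out", "arguments": {
  "deltas": [
    [[-0.4,-0.4,-0.2],0,0],
    [[-0.9,-0.8,-0.5],3,0],
    [[-1.1,-1,-0.7],5,0],
    [[-1.1,-1,-0.7],5,0],
    [[-1.3,-0.9,-0.7],5,0],
    [[-1.3,-0.9,-0.7],5,0],
    [[-0.9,-0.5,-0.5],5,0],
    [[-0.4,-0.2,-0.2],5,0],
    [[0,0,0],5,0],
    [[0,0,0],5,0],
    [[0,0,0],5,0],
    [[0,0,0],5,0],
    [[0,0,0],5,0],
    [[0,0,0],4,0],
    [[0,0,0],2,0],
    [[0,0,0],0,0],
    [[0,0,0],0,0],
    [[0,0,0],0,0]
  ]
}}

```text
clock: 17.88
eef_pos: [598.9, -408.8, 460.8]
eef_rot: [-3.033, -0.41, -0.988]
wrist_force: [-0.0, -0.0, -4.1]
finger_gap: 21.7
```

```bash
python3 st.py; python3 - <<'E'
from h import *
for n in('scene','top'):
    p,d=vision.camera(n); cv2.imwrite(f'pics/{n}6.png',p[:,:,::-1])
    c=p[0:150,130:330] if n=='scene' else p[80:230,440:640]
    cv2.imwrite(f'pics/crop_{n}6.png',cv2.resize(c[:,:,::-1],None,fx=4,fy=4,interpolation=cv2.INTER_CUBIC))
E
```

```text
17.8833 [-0.638  0.441  0.854 -0.035  1.425  1.896] [ 598.9 -408.8  460.8] [-3.033 -0.41  -0.988] rad 725.1 F [-0.  -0.  -4.1] gap 21.7
tilt vec deg [ 17.68 -15.56] toolx [ 0.505 -0.766  0.399] tooly [-0.806 -0.583 -0.099]
```

View pics/crop_scene6.png

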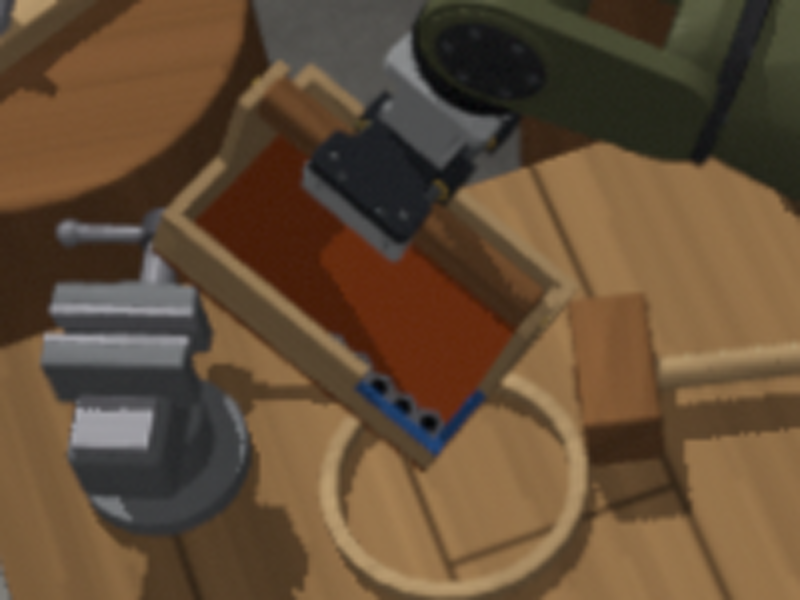

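View pics/crop_top6.png

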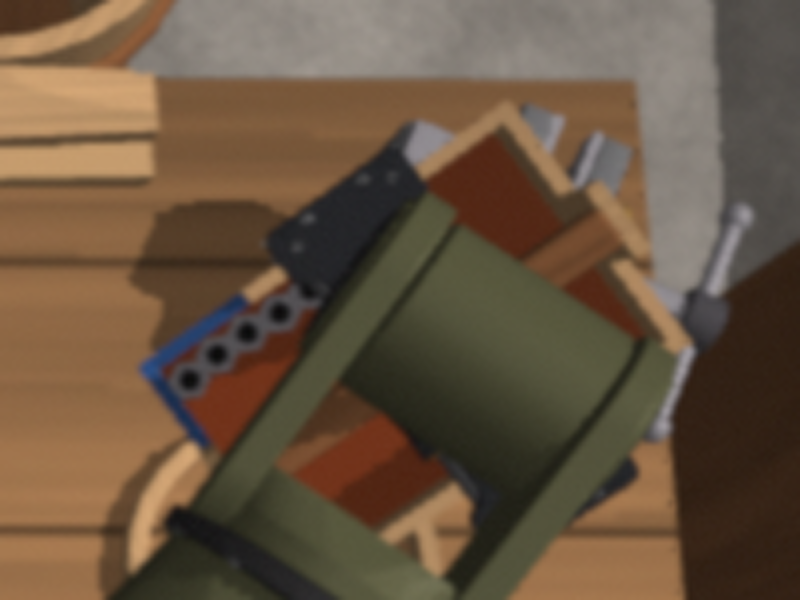

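The five nuts form a column along the left side: in the top crop from (190,380), at the picking corner, to (310,290). A brief extra swing and back should slump the column.

{"name": "carry_out", "arguments": {
  "deltas": [
    [[0,0,0],4,0],
    [[0,0,0],7,0],
    [[0,0,0],7,0],
    [[0,0,0],4,0],
    [[0,0,0],0,0],
    [[0,0,0],-4,0],
    [[0,0,0],-7,0],
    [[0,0,0],-7,0],
    [[0,0,0],-7,0],
    [[0,0,0],-4,0],
    [[0,0,0],0,0]
  ]
}}

```text
clock: 18.9
eef_pos: [598.9, -408.8, 460.7]
eef_rot: [-3.089, -0.42, -0.849]
wrist_force: [0.1, 0.7, -4.9]
finger_gap: 21.2
```

```bash
cat > look.py <<'E'
import sys
from h import *
k=sys.argv[1]; s=manip.read_state(); 
M=R.from_euler('xyz',s['eef_rot']).as_matrix()
gx,gy=-M[2,0],M[2,1]
print('t',round(s['clock'],2),s['eef_pos'].round(0),'q',s['joints'].round(2),'gap',round(s['finger_gap'],1),'tray downhill x,y',round(gx,3),round(gy,3),'angle',np.degrees(np.arctan2(gy,gx)).round(0))
for n in('scene','top'):
    p,d=vision.camera(n); cv2.imwrite(f'pics/{n}{k}.png',p[:,:,::-1]); np.save(f'pics/{n}{k}_d.npy',d)
    u,v=proj(n,[s['eef_pos']-[0,0,80]])[0]; u0=int(np.clip(u-80,0,480)); v0=int(np.clip(v-75,0,330))
    print(n,'origin',u0,v0)
    c=p[v0:v0+150,u0:u0+160]
    cv2.imwrite(f'pics/crop_{n}{k}.png',cv2.resize(c[:,:,::-1],None,fx=4,fy=4,interpolation=cv2.INTER_CUBIC))
a=cv2.imread(f'pics/crop_scene{k}.png');b=cv2.imread(f'pics/crop_top{k}.png')
cv2.imwrite(f'pics/both{k}.png',cv2.resize(np.hstack([a,b]),(800,375)))
E
python3 look.py 7
```

```text
t 18.9 [ 599. -409.  461.] q [-0.64  0.44  0.85 -0.03  1.42  1.77] gap 21.2 tray downhill x,y -0.408 -0.048 angle -173.0
scene origin 153 0
top origin 452 104
```

View pics/both7.png

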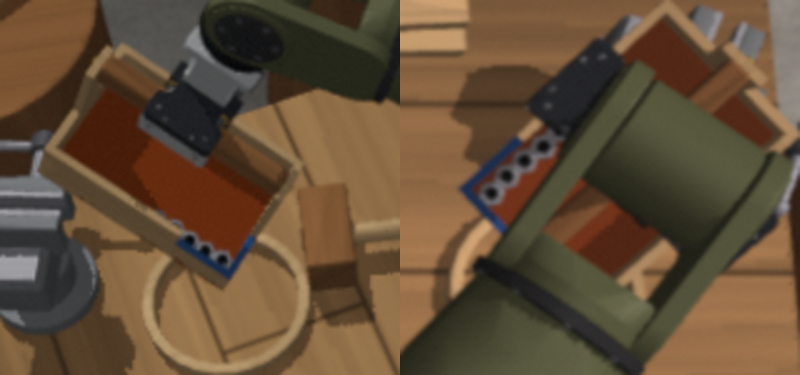

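{"name": "carry_out", "arguments": {
  "deltas": [
    [[0,0,0],4,0],
    [[0,0,0],7,0],
    [[0,0,0],7,0],
    [[0,0,0],7,0],
    [[0,0,0],7,0],
    [[0,0,0],4,0],
    [[0,0,0],0,0],
    [[0,0,0],0,0],
    [[0,0,0],-4,0],
    [[0,0,0],-7,0],
    [[0,0,0],-7,0],
    [[0,0,0],-7,0],
    [[0,0,0],-7,0],
    [[0,0,0],-7,0],
    [[0,0,0],-4,0],
    [[0,0,0],0,0]
  ]
}}

```text
clock: 20.33
eef_pos: [598.9, -408.8, 460.7]
eef_rot: [3.139, -0.423, -0.717]
wrist_force: [0.1, -0.3, -3.2]
finger_gap: 21.6
```

```bash
python3 look.py 8
```

```text
t 20.33 [ 599. -409.  461.] q [-0.64  0.44  0.85 -0.03  1.42  1.65] gap 21.6 tray downhill x,y -0.411 0.002 angle 180.0
scene origin 153 0
top origin 452 104
```

View pics/both8.png

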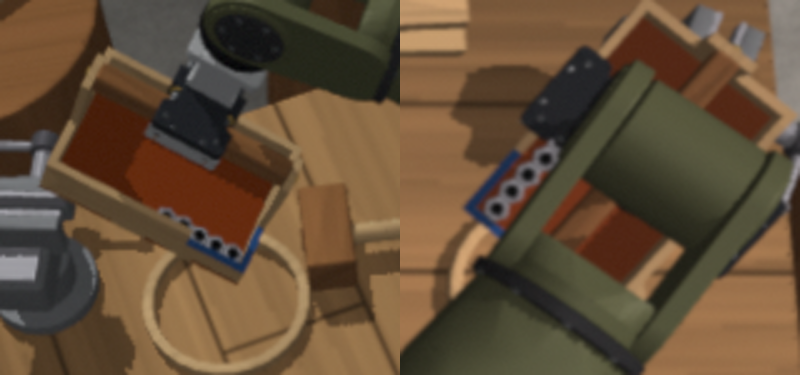

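The column has moved slightly off the side. One more swing, held longer.

{"name": "carry_out", "arguments": {
  "deltas": [
    [[0,0,0],5,0],
    [[0,0,0],7,0],
    [[0,0,0],7,0],
    [[0,0,0],7,0],
    [[0,0,0],7,0],
    [[0,0,0],7,0],
    [[0,0,0],4,0],
    [[0,0,0],0,0],
    [[0,0,0],0,0],
    [[0,0,0],0,0],
    [[0,0,0],-5,0],
    [[0,0,0],-7,0],
    [[0,0,0],-7,0],
    [[0,0,0],-7,0],
    [[0,0,0],-7,0],
    [[0,0,0],-7,0],
    [[0,0,0],-4,0],
    [[0,0,0],0,0]
  ]
}}

```text
clock: 21.93
eef_pos: [599.0, -408.8, 460.7]
eef_rot: [3.14, -0.424, -0.717]
wrist_force: [0.1, 0.2, -4.4]
finger_gap: 21.5
```

```bash
python3 look.py 9
```

```text
t 21.93 [ 599. -409.  461.] q [-0.64  0.44  0.85 -0.03  1.42  1.65] gap 21.5 tray downhill x,y -0.411 0.002 angle 180.0
scene origin 153 0
top origin 452 104
```

View pics/both9.png

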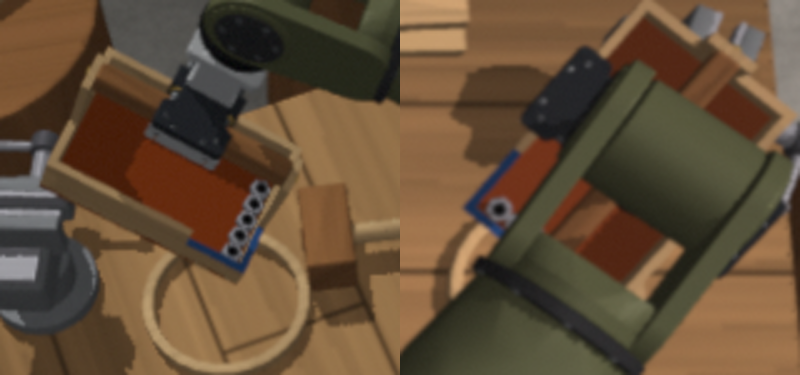

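The nuts are now in a row along the near end, so a long hold slumps them completely. I'll do the mirror swing in small steps and stop partway through the slump.

{"name": "carry_out", "arguments": {
  "deltas": [
    [[0,0,0],-4,0],
    [[0,0,0],-7,0],
    [[0,0,0],-7,0],
    [[0,0,0],-7,0],
    [[0,0,0],-7,0],
    [[0,0,0],-7,0],
    [[0,0,0],-7,0],
    [[0,0,0],-7,0],
    [[0,0,0],-7,0],
    [[0,0,0],-7,0],
    [[0,0,0],-7,0],
    [[0,0,0],-7,0],
    [[0,0,0],-7,0],
    [[0,0,0],-7,0],
    [[0,0,0],-7,0],
    [[0,0,0],-4,0],
    [[0,0,0],0,0]
  ]
}}

```text
clock: 23.45
eef_pos: [598.9, -408.8, 460.7]
eef_rot: [2.733, 0.114, 1.105]
wrist_force: [0.3, 0.4, -5.5]
finger_gap: 21.9
```

```bash
python3 look.py 10
```

```text
t 23.45 [ 599. -409.  461.] q [-0.64  0.44  0.85 -0.03  1.42 -0.2 ] gap 21.9 tray downhill x,y 0.113 0.395 angle 74.0
scene origin 153 0
top origin 452 104
```

View pics/both10.png

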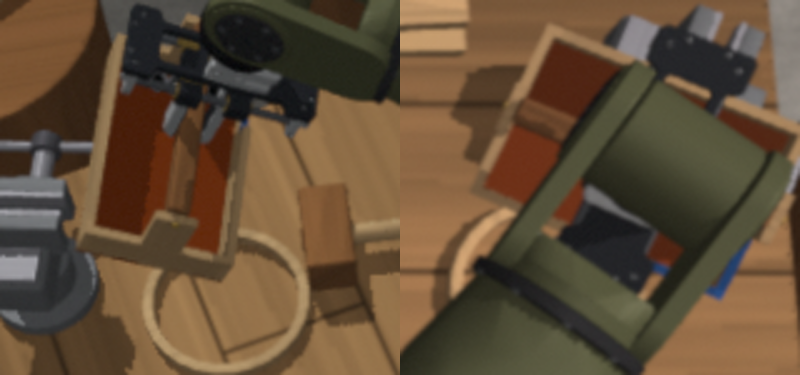

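{"name": "carry_out", "arguments": {
  "deltas": [
    [[0,0,0],-5,0],
    [[0,0,0],-7,0],
    [[0,0,0],-7,0],
    [[0,0,0],-5,0],
    [[0,0,0],0,0],
    [[0,0,0],0,0],
    [[0,0,0],5,0],
    [[0,0,0],7,0],
    [[0,0,0],7,0],
    [[0,0,0],7,0],
    [[0,0,0],7,0],
    [[0,0,0],7,0],
    [[0,0,0],7,0],
    [[0,0,0],7,0],
    [[0,0,0],7,0],
    [[0,0,0],7,0],
    [[0,0,0],7,0],
    [[0,0,0],7,0],
    [[0,0,0],4,0],
    [[0,0,0],0,0]
  ]
}}

```text
clock: 25.22
eef_pos: [598.9, -408.8, 460.7]
eef_rot: [2.841, -0.303, 0.084]
wrist_force: [0.8, 0.6, -5.1]
finger_gap: 21.6
```

```bash
python3 look.py 11
```

```text
t 25.22 [ 599. -409.  461.] q [-0.64  0.44  0.85 -0.03  1.42  0.89] gap 21.6 tray downhill x,y -0.298 0.283 angle 137.0
scene origin 153 0
top origin 452 104
```

View pics/both11.png

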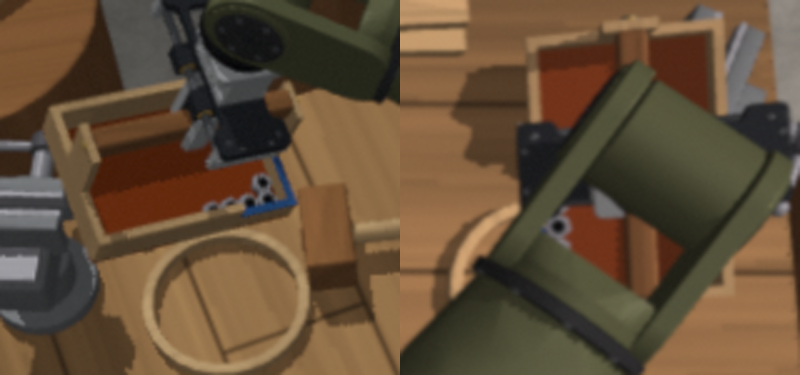

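```bash
python3 - <<'E'
from h import *
p,d=vision.camera('scene')
cv2.imwrite('pics/z12.png',cv2.resize(p[50:110,210:290,::-1],None,fx=9,fy=9,interpolation=cv2.INTER_CUBIC))
E
```

```text
(no output)
```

View pics/z12.png

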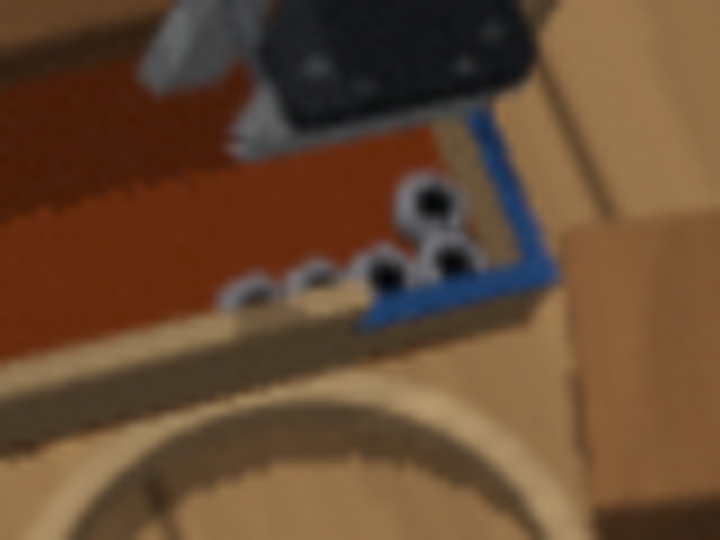

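Four nuts are in the column and one is beside it on the end wall. I'll repeat the other swing to bring the top nuts down.

{"name": "carry_out", "arguments": {
  "deltas": [
    [[0,0,0],5,0],
    [[0,0,0],7,0],
    [[0,0,0],7,0],
    [[0,0,0],7,0],
    [[0,0,0],7,0],
    [[0,0,0],7,0],
    [[0,0,0],7,0],
    [[0,0,0],7,0],
    [[0,0,0],7,0],
    [[0,0,0],7,0],
    [[0,0,0],7,0],
    [[0,0,0],7,0],
    [[0,0,0],4,0],
    [[0,0,0],0,0],
    [[0,0,0],0,0],
    [[0,0,0],-4,0],
    [[0,0,0],-7,0],
    [[0,0,0],-7,0],
    [[0,0,0],-7,0],
    [[0,0,0],-7,0]
  ]
}}

```text
clock: 27.03
eef_pos: [598.9, -408.8, 460.7]
eef_rot: [-3.067, -0.417, -0.903]
wrist_force: [0.0, 0.1, -4.6]
finger_gap: 21.5
```

{"name": "carry_out", "arguments": {
  "deltas": [
    [[0,0,0],-7,0],
    [[0,0,0],-7,0],
    [[0,0,0],-4,0],
    [[0,0,0],0,0]
  ]
}}

```text
clock: 27.37
eef_pos: [599.0, -408.8, 460.7]
eef_rot: [3.076, -0.419, -0.563]
wrist_force: [-0.7, 0.7, -4.1]
finger_gap: 21.7
```

```bash
python3 look.py 13; python3 - <<'E'
import cv2
p=cv2.imread('pics/scene13.png')
cv2.imwrite('pics/z13.png',cv2.resize(p[30:110,210:310],None,fx=7,fy=7,interpolation=cv2.INTER_CUBIC))
E
```

```text
t 27.37 [ 599. -409.  461.] q [-0.64  0.44  0.85 -0.03  1.42  1.51] gap 21.7 tray downhill x,y -0.407 0.059 angle 172.0
scene origin 153 0
top origin 452 104
```

View pics/z13.png

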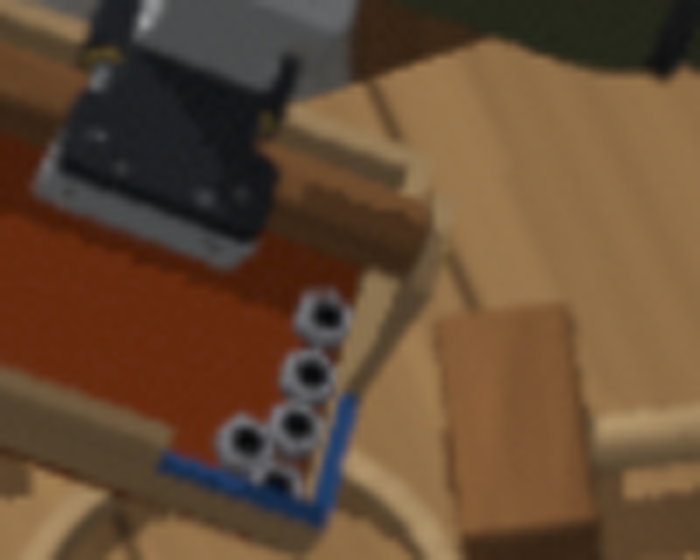

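The cluster is better, with two nuts at the left side and three more along the end. Now a slightly milder mirror swing.

{"name": "carry_out", "arguments": {
  "deltas": [
    [[0,0,0],-4,0],
    [[0,0,0],-7,0],
    [[0,0,0],-7,0],
    [[0,0,0],-7,0],
    [[0,0,0],-7,0],
    [[0,0,0],-7,0],
    [[0,0,0],-7,0],
    [[0,0,0],-7,0],
    [[0,0,0],-7,0],
    [[0,0,0],-7,0],
    [[0,0,0],-7,0],
    [[0,0,0],-7,0],
    [[0,0,0],-7,0],
    [[0,0,0],-7,0],
    [[0,0,0],-7,0],
    [[0,0,0],-7,0],
    [[0,0,0],-4,0],
    [[0,0,0],0,0],
    [[0,0,0],4,0],
    [[0,0,0],7,0]
  ]
}}

```text
clock: 29.13
eef_pos: [598.9, -408.8, 460.6]
eef_rot: [2.74, 0.138, 1.163]
wrist_force: [0.1, 0.9, -4.0]
finger_gap: 21.8
```

{"name": "carry_out", "arguments": {
  "deltas": [
    [[0,0,0],7,0],
    [[0,0,0],7,0],
    [[0,0,0],7,0],
    [[0,0,0],7,0],
    [[0,0,0],7,0],
    [[0,0,0],7,0],
    [[0,0,0],7,0],
    [[0,0,0],7,0],
    [[0,0,0],4,0],
    [[0,0,0],0,0],
    [[0,0,0],0,0]
  ]
}}

```text
clock: 30.05
eef_pos: [598.9, -408.8, 460.7]
eef_rot: [2.809, -0.268, 0.195]
wrist_force: [-1.1, 0.0, -5.5]
finger_gap: 21.8
```

```bash
python3 look.py 14; python3 - <<'E'
import cv2
p=cv2.imread('pics/scene14.png')
cv2.imwrite('pics/z14.png',cv2.resize(p[30:110,210:310],None,fx=7,fy=7,interpolation=cv2.INTER_CUBIC))
E
```

```text
t 30.05 [ 599. -409.  461.] q [-0.64  0.44  0.85 -0.03  1.42  0.78] gap 21.8 tray downhill x,y -0.264 0.315 angle 130.0
scene origin 153 0
top origin 452 104
```

View pics/z14.png

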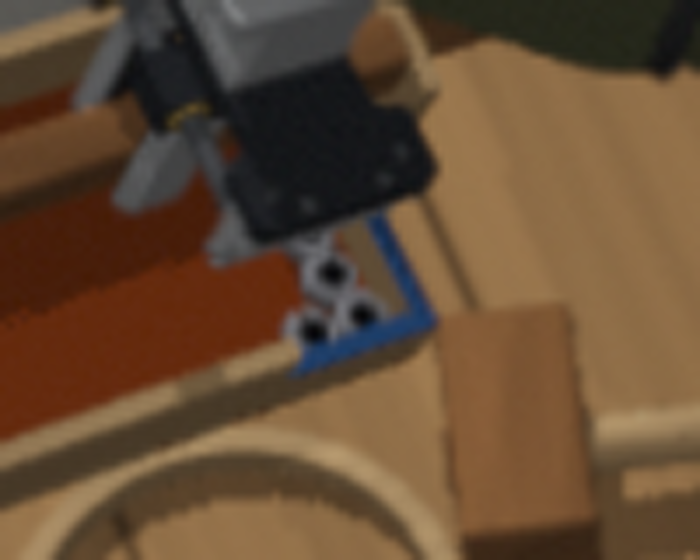

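{"name": "carry_out", "arguments": {
  "deltas": [
    [[0,0,0],4,0],
    [[0,0,0],7,0],
    [[0,0,0],7,0],
    [[0,0,0],7,0],
    [[0,0,0],4,0],
    [[0,0,0],0,0]
  ]
}}

```text
clock: 30.65
eef_pos: [598.9, -408.8, 460.7]
eef_rot: [2.983, -0.394, -0.327]
wrist_force: [-0.5, 0.3, -4.0]
finger_gap: 21.4
```

```bash
python3 look.py 15; python3 - <<'E'
import cv2
p=cv2.imread('pics/scene15.png')
cv2.imwrite('pics/z15.png',cv2.resize(p[30:110,210:310],None,fx=7,fy=7,interpolation=cv2.INTER_CUBIC))
E
```

```text
t 30.65 [ 599. -409.  461.] q [-0.64  0.44  0.85 -0.03  1.42  1.29] gap 21.4 tray downhill x,y -0.384 0.146 angle 159.0
scene origin 153 0
top origin 452 104
```

View pics/z15.png

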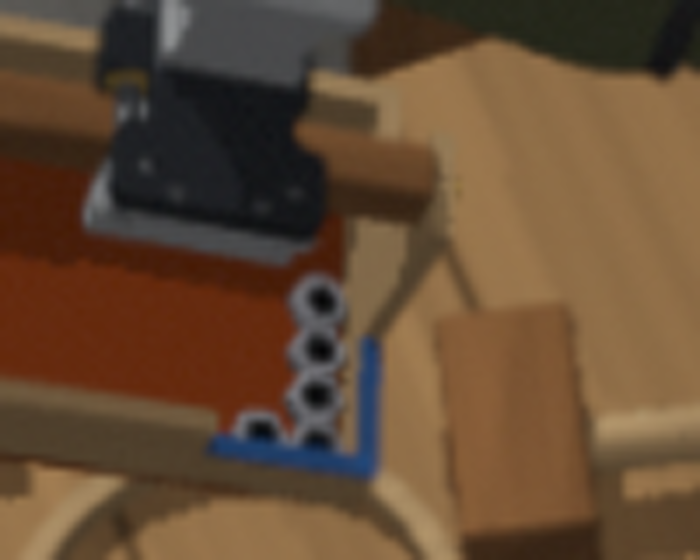

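Four nuts are along the end with one beside the corner. The top one or two need to come down, so a slightly stronger swing.

{"name": "carry_out", "arguments": {
  "deltas": [
    [[0,0,0],-5,0],
    [[0,0,0],-7,0],
    [[0,0,0],-7,0],
    [[0,0,0],-7,0],
    [[0,0,0],-7,0],
    [[0,0,0],-7,0],
    [[0,0,0],-7,0],
    [[0,0,0],-7,0],
    [[0,0,0],-7,0],
    [[0,0,0],-7,0],
    [[0,0,0],-7,0],
    [[0,0,0],-7,0],
    [[0,0,0],-7,0],
    [[0,0,0],-7,0],
    [[0,0,0],-7,0],
    [[0,0,0],-4,0],
    [[0,0,0],0,0],
    [[0,0,0],0,0],
    [[0,0,0],5,0],
    [[0,0,0],7,0]
  ]
}}

```text
clock: 32.42
eef_pos: [599.0, -408.8, 460.6]
eef_rot: [2.756, 0.179, 1.262]
wrist_force: [0.7, 0.1, -4.3]
finger_gap: 21.6
```

{"name": "carry_out", "arguments": {
  "deltas": [
    [[0,0,0],7,0],
    [[0,0,0],7,0],
    [[0,0,0],7,0],
    [[0,0,0],7,0],
    [[0,0,0],7,0],
    [[0,0,0],7,0],
    [[0,0,0],7,0],
    [[0,0,0],7,0],
    [[0,0,0],7,0],
    [[0,0,0],7,0],
    [[0,0,0],7,0],
    [[0,0,0],4,0],
    [[0,0,0],0,0]
  ]
}}

```text
clock: 33.5
eef_pos: [598.9, -408.8, 460.7]
eef_rot: [2.89, -0.345, -0.072]
wrist_force: [0.6, -1.0, -4.4]
finger_gap: 21.9
```

```bash
python3 look.py 16; python3 - <<'E'
import cv2
p=cv2.imread('pics/scene16.png')
cv2.imwrite('pics/z16.png',cv2.resize(p[30:110,210:310],None,fx=7,fy=7,interpolation=cv2.INTER_CUBIC))
E
```

```text
t 33.5 [ 599. -409.  461.] q [-0.64  0.44  0.85 -0.03  1.42  1.05] gap 21.9 tray downhill x,y -0.338 0.234 angle 145.0
scene origin 153 0
top origin 452 104
```

View pics/z16.png

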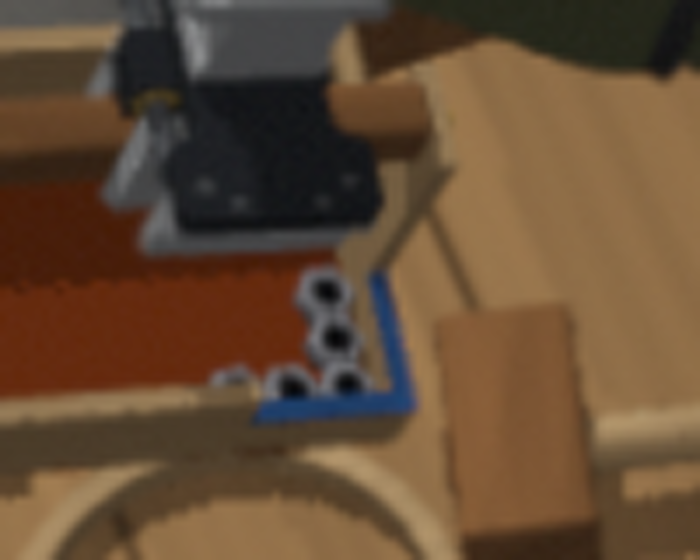

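Now it's a compact L around the corner, three nuts along the end and three along the side sharing the corner one. I'll measure the positions in the tray frame.

```bash
cat > meas.py <<'E'
import sys
from h import *
# arg: image name, clicked pixels in zoom (7x crop origin 210,30)
s=manip.read_state(); M=R.from_euler('xyz',s['eef_rot']).as_matrix()
Rt=np.c_[M[:,0],-M[:,1],-M[:,2]]  # tray axes
# grasp point = tcp+3*z ; tray origin below: bar grasp at local (5,0,113)
def loc(uv,zl,x0=5,h=113):
    O=s['eef_pos']+3*M[:,2]-Rt@np.array([x0,0,h])
    e,r=rays('scene',uv); n=Rt[:,2]; P=e+r*(((O+n*zl-e)@n)/(r@n))[:,None]
    return (P-O)@Rt
def px(z,ox=210,oy=30,k=7): return [[(a+.5)/k-.5+ox,(b+.5)/k-.5+oy] for a,b in z]
E
python3 - <<'E'
from meas import *
print('blue outer corner (exp -110,75,30):',loc(px([(408,408)]),30).round(1))
print('nuts at z 16:',loc(px([(326,290),(337,339),(348,383),(293,385),(235,380)]),16).round(1).tolist())
E
```

```text
blue outer corner (exp -110,75,30): [[-105.6   77.4   30. ]]
nuts at z 16: [[-89.7, 23.2, 16.0], [-89.8, 42.9, 16.0], [-90.3, 60.4, 16.0], [-68.8, 59.7, 16.0], [-47.0, 56.1, 16.0]]
```

The nuts are at about 10–54 mm from the corner, all within the cut-down stretch. I'll level the downhill direction onto the diagonal, let them settle, and check again.

{"name": "carry_out", "arguments": {
  "deltas": [
    [[0,0,0],-2,0],
    [[0,0,0],-3,0],
    [[0,0,0],-2,0],
    [[0,0,0],0,0],
    [[0,0,0],0,0],
    [[0,0,0],0,0],
    [[0,0,0],0,0],
    [[0,0,0],0,0],
    [[0,0,0],0,0],
    [[0,0,0],0,0]
  ]
}}

```text
clock: 34.43
eef_pos: [598.9, -408.8, 460.7]
eef_rot: [2.849, -0.311, 0.057]
wrist_force: [-0.4, 0.3, -4.5]
finger_gap: 21.8
```

```bash
python3 look.py 17; python3 - <<'E'
import cv2
p=cv2.imread('pics/scene17.png')
cv2.imwrite('pics/z17.png',cv2.resize(p[30:110,210:310],None,fx=7,fy=7,interpolation=cv2.INTER_CUBIC))
E
```

```text
t 34.43 [ 599. -409.  461.] q [-0.64  0.44  0.85 -0.03  1.42  0.92] gap 21.8 tray downhill x,y -0.306 0.275 angle 138.0
scene origin 153 0
top origin 452 104
```

View pics/z17.png

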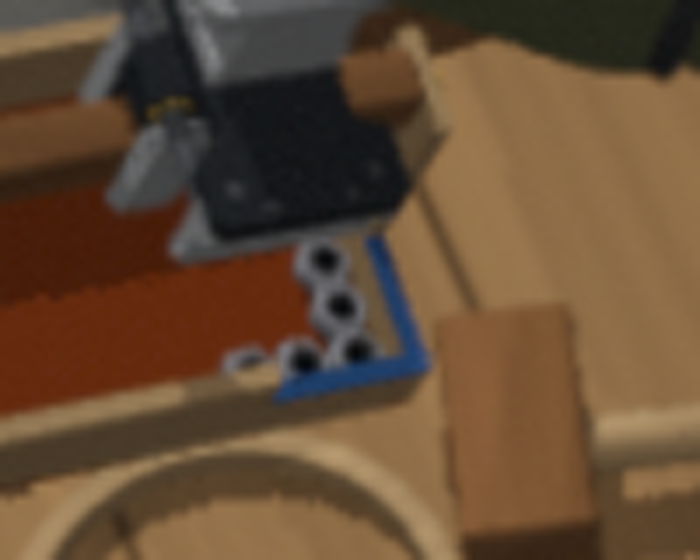

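View pics/scene17.png

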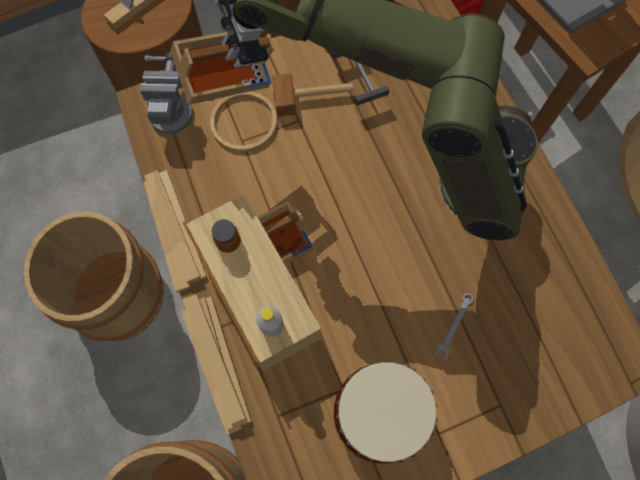

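All five nuts rest in the blue-edged corner, at zoom pixels (325,260), (340,305), (357,350), (303,358) and (245,362), the same places in the tray as before. The other tray, glue, jar, mallet, hoop and wrench look unmoved. Handing in.

```bash
python3 - <<'E'
from meas import *
print(loc(px([(325,260),(340,305),(357,350),(303,358),(245,358)]),16).round(1).tolist(), s['clock'], s['qd'].round(3))
print(workorder.sign_off())
E
```

```text
[[-89.9, 22.8, 16.0], [-89.7, 41.1, 16.0], [-90.2, 59.5, 16.0], [-68.5, 58.6, 16.0], [-46.5, 54.4, 16.0]] 34.5333 [-0.001 -0.003 -0.001 -0.002 -0.002 -0.   ]
the job is handed in; nothing more can be done
None
```

I drew the nut tray out from the left bay, regripped it near the middle of its handle with a 60 N grip and lifted it. I tipped it about 24° towards its picking corner and handed the job in at 34.5 s with the tray still held like that.

- **How it was tipped:** the move commands can't tilt the tool directly. I built up the tilt by pressing outward at the arm's reach limit, then turned about the tilted tool axis to gather the nuts.
- **Nuts:** my last two measurements, about 1 s apart, agree to within 2 mm. The five nuts sit at rest in an L, three along the end and three along the side, sharing the corner nut. Their centres are roughly 14 to 57 mm from the inside corner point.
- **Tight spot:** the outer nuts reach close to the ends of the cut-down stretches, and the last nut along the end may stick out past its stretch by a millimetre or so. The fifth nut was partly hidden behind the side, and the measurements are good to about 4 mm, judged by the painted corner.
- **Clearance and other things:** the tray hangs well above the bench and away from the shelf. The other tray, glue, jar, mallet, hoop and wrench look unmoved in the last picture.
- **Wrist force:** an early empty-hand reach test stopped sharply and gave a reading of about 115 N at one moment. I saw nothing over the 120 N limit, but the readings don't show the peak between samples.

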